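Tuck an agglutination tile under the rotator's hold-down leaf and hold it flat

ROBOT

A 6-joint arm with a two-finger parallel gripper is mounted at the origin on the work surface. World frame = base frame: x ahead of the robot, y to its left, z up, the work surface at z = 0. Lengths are in m, angles in rad, forces in N, time in s.
With the tool pointing down it reaches from about 0.225 to 0.875 m from the base axis. Payload 3.4 kg.
Tool frame: the origin (TCP) lies midway between the tips of the shut fingers; the grasp point (between the pads) lies 19 mm behind it (pinch_z is the distance from the TCP to the grasp point, in m); z points along the fingers, y is the line along which they close (so a half turn about z gives the same grasp; the last joint's range is limited). The gripper opens to 85 mm and grips with 20 to 120 N. Pads are 22 mm wide; open, the fingers measure 114 mm over their backs; the gripper's body (76 mm by 85 mm) begins 54 mm behind the grasp point. The pads swing forward as they close: fully open they stand 13 mm farther back than shut.
Start: joints at [-1.307, 0.276, 1.505, -0, 1.361, -0.121], TCP at [0.216, -0.533, 0.231] pointing down, gripper open.
Joint ranges: [-2.89, 2.89], [-0.75, 2.08], [0.22, 2.7], [-1.18, 4.32], [0.11, 2.71], [-2.7, 2.7]. Speed limits (rad/s): [2.57, 2.57, 3.14, 3.14, 3.14, 3.14].

INTERFACE

Orientations are given as a unit quaternion [w, x, y, z].
In Python, from rig import get_state, get_image, sign_off, pinch_z gives the robot as it stands.
- The arm moves only by the tool send_rows, never from a script. Its argument "steps" is one flat list of numbers, 5 for each row, row after row: the gripper's target within -1 to 1 (fully open at 1, half-way at 0, shut at -1), then the shift along the tool's x, y, z in cm, then the turn about the tool's z in degrees. In form: [gripper, x, y, z, roll, gripper, x, y, z, roll, ...]. A call has 1 to 12 rows; each row shifts and turns the commanded pose from where the row before left it, along the tool's axes as they then stand; what a row does not reach is not made up. A row lasts 1/10 s, in which the tool goes at most 50 mm and 8.59 degrees, less where a joint would pass 70% of its speed; a pose out of reach is approached as far as the arm can. A call is refused whole if a number of a shift passes 5 or a number of a turn 8.59, either way. A call with a gripper value outside its range is refused whole. The fingers move at their own pace and stop on an object; "newtons" is the grip in N (left out, the last holds). Time passes only in rows, so rows that do not move let the fingers close. It gives the time, the measured TCP pose, the force, the opening and the grip force at its end, in the units of the state.
- get_state(): the state, without advancing time (a new reading comes with each control period).
- get_image(name): name is "side" or "top" or "wrist"; returns a dict with "color" (480x640x3 uint8, red, green, blue), "mtx" (3x3 intrinsics, pixels), "T" (4x4, takes a point from camera to world coordinates); the wrist camera has in their place "mount" (4x4, takes a point from camera to tool coordinates, whose origin is the TCP and whose axes are the flange's). Camera axes: x right, y down, z forward; pixel columns grow to the right and rows downward; lengths in m; the calibration is good to about 2 mm. The wrist camera is an equidistant fisheye: a pixel r from the principal point sees the ray r / f radians off the axis. A picture is of the moment at which its call begins: read the wrist's pose just before it. There is no depth.
- sign_off(): hands the job in; it is judged then, once.
The state is a dict: "clock": time; "qpos": joint angles; "qd": joint speeds; "effort": joint torques, N m; "position": TCP position; "ee_rot": TCP orientation; "contact_force": force on the tool from outside, world axes, zero at the start; "moment": the same for the moment, N m; "width": finger opening in m; "gripper_force": force on a finger pad.
Only numpy, scipy, OpenCV 4.12 (cv2) and the standard library are available. Lean on these libraries where they do the work, as an engineer would, in place of code of your own. Each camera call takes 0.05 s, during which the arm holds its last target. There are 200 camera calls.

TASK

Take the long twelve-well white tile from the bench and lay it on the rotator's rubber mat by sliding one end in under the sprung steel hold-down leaf, fully home against the stop below it, square to the leaf and about mid-way along it; let the tile ride in flat under the turned-up lip and do not prise the leaf up. Then hold the tile pressed flat on the mat with about 10 N and finish like that, still pressing, so that I can screw on the front clip. Leave the short tile and everything else on the bench where it is.

Things in the scene. Friction and masses are not known exactly. Their poses are not given: they have to be found in the camera images.
- tile_center (a point): centre (half-way up) of the long loose white tile, 140 long (its x axis) x 52 wide (its y axis) x 8 mm thick (z, up), two rows of six shallow round wells on top, 0.06 to 0.1 kg. It starts lying flat on the bench, wells up. Both ends are alike: either may go under the leaf.
- stop (a point): fixed point on the rotator: middle of the face of the stop bar (120 wide, 8 mm high) on which the tile's end comes to bear, at the height of the mat's top, 95 mm above the bench. x points level from the mat into the stop (under the leaf), y along stop and leaf, z up. With the tile home its centre is at x = -70, y = 0, z = +4 mm here.
- leaf (a joint): angle (rad) of the sprung hold-down leaf, a steel plate 124 mm wide, hinged on a pin 13 mm beyond the stop's face and 18 mm above the mat, sloping down over the stop to its toe, 43 mm from the pin. 0 = at rest; grows as the toe rises; about 0.055 over a tile lying flat. A spring shuts it: the toe bears down with 1.6 N; about 3 N of level push takes the tile in.
- mat: black rubber mat (166 x 186 x 3 mm, origin under its centre, axes as stop) on the 200 x 200 mm platform of the rotator, a lab shaker fixed to the bench, motor off. It reaches 167 mm from the stop towards -x and 93 mm to either side. Rims 3 mm above it run along both sides; two 12 mm bosses, 8 mm above it, stand 163 mm from the stop, 62 mm to either side.
- short_tile_center (a point): centre of the other loose white tile, of the same make but only 76 mm long (x) x 52 x 8 mm with two rows of three wells; not wanted.
- front_clip: the rotator's front clip, a loose steel strip 140 (y) x 44 mm with two black thumbscrews, 15 mm high; to be left where it lies on the bench.
- dropper_a: small amber dropper bottle, 27 mm in diameter, 78 mm high; origin at the centre of its base.
- dropper_b: another such dropper bottle.
- marker: marker pen, about 130 mm long (x) and 12 mm thick, lying on the bench.
- tube_rack: blue rack of small capped tubes, 130 (x) x 85 x 43 mm high; origin under its centre.
- empty_rack: the same rack in yellow without tubes, 28 mm high.
- tile: the same long tile as a body; origin at the centre of its underside.
- toe (a point): middle of the underside of the leaf's rounded toe; at rest 30 mm short of the stop's face and 5.7 mm above the mat. From the toe a lip turns up at 35 degrees towards the open front, ending 44 mm short of the stop, 14 mm above the mat: it leads the tile's edge in.

How it is judged:
At the end, for the whole second after the job is handed in: The long tile lies flat on the mat (within 0.05 rad, wells up) with one end under the leaf and within 6 mm of the stop, square to the leaf within 0.1 rad and within 25 mm of its middle, the leaf resting on it; the fingers still touch the tile and press it on the mat with 5 to 35 N (x of tile_center in the frame of stop between -0.076 and -0.064 m and y of tile_center in the frame of stop between -0.025 and 0.025 m and z of tile_center in the frame of stop between 0.001 and 0.0065 m and angle between the x axis of tile_center and the x axis of stop, either way round below 0.1 rad and angle between tile_center's own z axis and vertical below 0.05 rad and value of joint leaf between 0.02 and 0.1 rad and contact force between tile and the fingers above 3 N and contact force between tile and mat between 5 and 35 N); the arm keeps its last pose, push and grip.
It fails at once if the leaf is prised up: its toe rises more than about 8 mm from rest (0.18 rad) (value of joint leaf above 0.18 rad).
It fails at once if the tile is pressed on the mat with more than 60 N (contact force between tile and mat above 60 N).
It fails at once if the short tile, front clip, a dropper bottle, the marker or a rack is moved by more than 30 mm (distance of any of short_tile_center, front_clip, dropper_a, dropper_b, marker, tube_rack, empty_rack from where it was at the start of the episode above 0.03 m).
It also fails if it takes over 48 s, if anything falls off the work surface, if the arm or the gripper's body presses on something with over 40 N, if the wrist force passes 120 N, or if a joint passes its speed limit or range.

## Working session

There is one attempt and no reset: what is moved stays moved. The work goes in short steps, Python scripts to look and compute and a tool call to move; the robot and the scene stay as the last step left them, time stands still between calls to the robot, and variables do not carry over. Pictures are saved under pics/ and viewed, at most 10 in all, crops included, and the job is handed in when it is done.

Besides the shell and the picture viewer there is one more tool, called after "Emit:" as name(argument=value, ...) on one line, values as JSON. send_rows: Moves the arm, as the interface text tells. Its arguments: {"type":"object","properties":{"steps":{"type":"array"},"newtons":{"type":"number"}},"required":["steps"]}

```bash
mkdir -p pics; ls
python3 - <<'E'
from rig import *
import cv2
s=get_state();print({k:s[k] for k in s})
for n in("top","side"):
    im=get_image(n);cv2.imwrite(f"pics/{n}0.png",im["color"][:,:,::-1]);print(n,im["mtx"],im["T"])
E
```

```text
pics
{'clock': 0.0, 'qpos': array([-1.30700560e+00,  2.76569769e-01,  1.50615258e+00, -2.48771198e-05,
        1.36070919e+00, -1.21003232e-01]), 'qd': array([-1.46854854e-03, -5.71572572e-05,  8.04360199e-04, -1.56236075e-03,
       -1.73855064e-03,  1.10262936e-03]), 'effort': array([-1.07403688e-03, -4.16776800e+01, -2.45808184e+01, -1.94458653e-04,
        1.09470013e-02, -1.17892375e-05]), 'position': array([ 0.21567846, -0.5324293 ,  0.23044636]), 'ee_rot': array([-9.16230484e-04,  9.81547811e-01,  1.91214670e-01, -7.77182357e-05]), 'contact_force': array([-0.48807405, -0.19639929, -0.37981985]), 'moment': array([ 0.01447464,  0.04218807, -0.03790807]), 'gripper_force': 0.0, 'width': 0.08574996562072804}
top [[462.67576384   0.         334.49725758]
 [  0.         462.67576384 247.0452921 ]
 [  0.           0.           1.        ]] [[ 0.00312059 -0.99575809  0.091957    0.4644339 ]
 [-0.999858   -0.00158411  0.01677688  0.01161416]
 [-0.01656005 -0.0919963  -0.99562164  1.32613375]
 [ 0.          0.          0.          1.        ]]
side [[447.22068289   0.         327.25399394]
 [  0.         447.22068289 234.13908747]
 [  0.           0.           1.        ]] [[-0.67304851 -0.45464424  0.58335608  0.0123825 ]
 [-0.73956158  0.42157809 -0.52471     0.56037212]
 [-0.00737376 -0.78458302 -0.61997992  0.72657715]
 [ 0.          0.          0.          1.        ]]
```

View pics/top0.png

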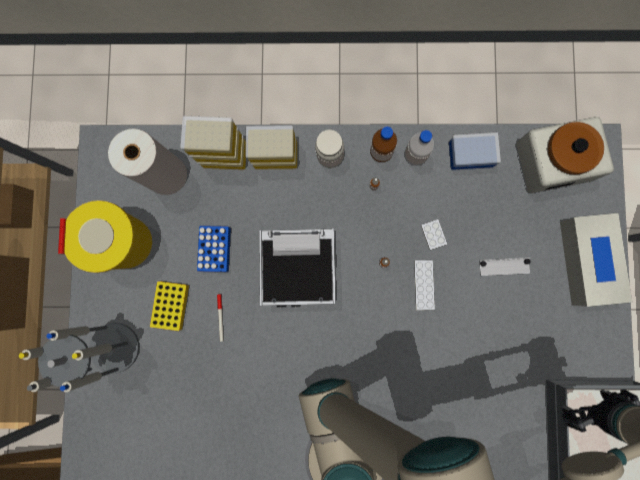

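View pics/side0.png

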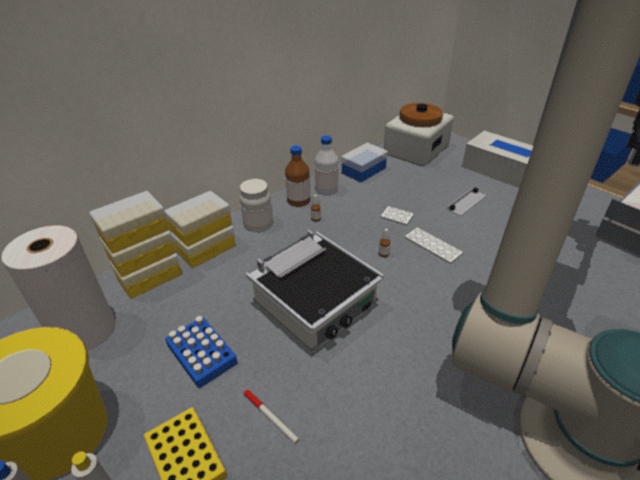

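The top view shows the long tile at about (425,286), long axis nearly up the image. The short tile is at (433,234) and the rotator mat at (298,268), with its leaf at the upper edge (296,243), so the stop x points up the image. The side view agrees.

```bash
cat > h.py <<'E'
import numpy as np,cv2
from rig import *
from scipy.spatial.transform import Rotation as R
def cast(im,px,z):
    px=np.atleast_2d(np.array(px,float));d=np.c_[px,np.ones(len(px))]@np.linalg.inv(im["mtx"]).T@im["T"][:3,:3].T
    o=im["T"][:3,3];return o+d*((z-o[2])/d[:,2])[:,None]
def rect(im,mask,z):
    c=max(cv2.findContours(mask,cv2.RETR_EXTERNAL,cv2.CHAIN_APPROX_NONE)[0],key=cv2.contourArea)
    p=cast(im,c[:,0]+0.0,z)[:,:2]
    (cx,cy),(w,h),a=cv2.minAreaRect((p*1000).astype(np.float32));return round(cx,1),round(cy,1),round(w,1),round(h,1),round(a,2)
def roi(im,m,x0,x1,y0,y1):
    o=np.zeros(m.shape,np.uint8);o[y0:y1,x0:x1]=m[y0:y1,x0:x1]*255;return o
def tool():
    s=get_state();e=R.from_quat(np.roll(s["ee_rot"],-1));return s,e
E
python3 - <<'E'
from h import *
im=get_image("top");g=im["color"].max(2)
print("tile",rect(im,roi(im,g>150,408,442,252,318),.008))
print("mat",rect(im,roi(im,g<50,258,338,250,303),.095))
k=cv2.MORPH_CLOSE
m=roi(im,g>125,255,340,225,310);print("platform",rect(im,m,.098))
print(g[280,255:345],g[225:310,315],g[225:310,295])
s,e=tool();print(e.as_matrix(),s["position"])
c=cv2.resize(im["color"][220:320,240:450],None,fx=3.8,fy=3.8,interpolation=2);cv2.imwrite("pics/crop.png",c[:,:,::-1])
w=get_image("wrist");print(w["mtx"],w["mount"])
E
```

```text
tile (480.5, -220.4, 139.3, 51.4, 1.35)
mat (503.7, 132.5, 133.1, 182.1, 0.22)
platform (526.1, 133.6, 201.1, 200.7, 1.47)
[116 112 112 112 121 186 144 105  43  23  32  28  26  27  29  26  24  23
  31  30  26  28  31  28  25  27  28  34  29  22  30  26  28  27  31  31
  33  28  29  28  23  30  32  34  29  32  29  27  32  30  27  30  28  32
  31  31  27  27  30  32  29  31  24  30  25  32  35  33  23  27  31  32
  33  28  23  27  36 108 195 195  92  83 103 108 111 113 110 115 121 118] [114 114 117 122 155 171 129  80  81 131 176 178 175 175 176 177 177 177
 177 180 179 178 175 165 148 139 132 130 126  95  42  26  23  31  28  28
  27  29  28  26  29  24  34  28  30  28  30  28  28  34  30  32  28  34
  26  29  32  25  28  31  28  28  29  33  28  29  25  28  27  25  26  27
  26  28  31  61 145 194 175 128 111 112 109 106 105] [113 111 110 111 119 159 195 162  97 140 177 177 179 175 179 178 179 174
 177 181 182 178 174 162 160 147 126 130 132 110  67  34  27  31  27  31
  30  27  34  20  23  33  27  24  23  31  28  24  30  30  29  27  23  27
  31  23  29  30  30  27  32  24  26  31  31  30  30  31  34  28  30  29
  31  32  29  46 115 174 199 156  69  80 106 108 114]
[[ 9.26884725e-01  3.75345946e-01 -3.57498342e-04]
 [ 3.75346073e-01 -9.26883742e-01  1.36203729e-03]
 [ 1.79875773e-04 -1.39663716e-03 -9.99999009e-01]] [ 0.2157271  -0.53256317  0.2306439 ]
[[371.64829954   0.         320.42125981]
 [  0.         371.64829954 232.96484565]
 [  0.           0.           1.        ]] [[ 3.91488010e-04 -9.65964695e-01 -2.58673646e-01  6.41858418e-02]
 [ 9.99999826e-01  4.92097755e-04 -3.24196595e-04 -7.26559001e-04]
 [ 4.40455186e-04 -2.58673475e-01  9.65964720e-01 -1.41964413e-01]
 [ 0.00000000e+00  0.00000000e+00  0.00000000e+00  1.00000000e+00]]
```

View pics/crop.png

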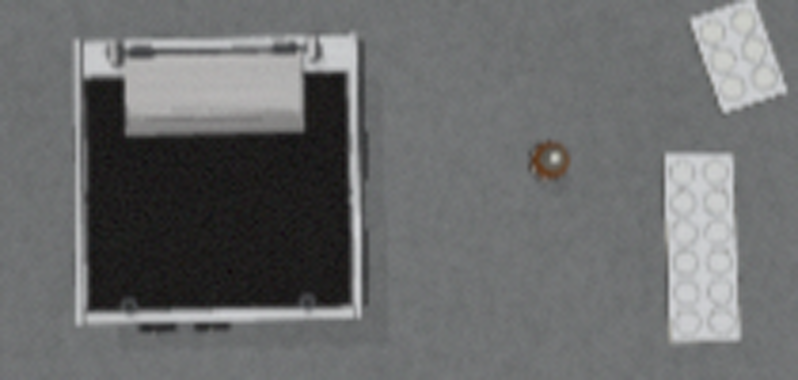

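The crop shows the platform and tile both turned by about 1.3°. The tile centre is near (480,-220) mm and the stop face near (603,135) mm. I'll move above the tile with the jaws across its width.

Emit:
send_rows(steps=[1,0,0,0,6.9,1,0,0,0,6.9,1,0,0,0,6.9,1,2.9,-3.4,0,0,1,2.9,-3.4,0,0,1,2.9,-3.4,0,0,1,2.9,-3.4,0,0,1,2.9,-3.4,0,0,1,2.9,-3.4,0,0,1,2.9,-3.4,0,0,1,2.9,-3.4,0,0,1,2.9,-3.4,0,0], newtons=50)

```text
clock: 1.4
position: [0.4704, -0.2193, 0.2313]
ee_rot: [0.0, 1.0, 0.012, 0.0]
contact_force: [-0.5, -0.4, -0.1]
width: 0.0858
gripper_force: 0.0
```

Run:
```python
from h import *
s,e=tool();M=e.as_matrix();p=s["position"];w=get_image("wrist")
print(p,s["clock"],np.degrees(np.arctan2(M[1,0],M[0,0])),M[:,2],s["contact_force"])
cv2.imwrite("pics/w1.png",w["color"][:,:,::-1])
def wcast(px,z):
    px=np.atleast_2d(np.array(px,float));k=w["mtx"];d=(px-k[:2,2])/k[0,0];r=np.linalg.norm(d,axis=1);
    v=np.c_[d*(np.sin(r)/r)[:,None],np.cos(r)]
    T=np.eye(4);T[:3,:3]=M;T[:3,3]=p;T=T@w["mount"];v=v@T[:3,:3].T;o=T[:3,3];return o+v*((z-o[2])/v[:,2])[:,None]
g=w["color"].max(2);m=(g>150).astype(np.uint8)*255
for c in cv2.findContours(m,0,cv2.CHAIN_APPROX_NONE)[0]:
    if cv2.contourArea(c)>500:
        q=wcast(c[:,0],.008)[:,:2]*1000;print(cv2.minAreaRect(q.astype(np.float32)),c[:,0].mean(0))
```

```text
[ 0.47042851 -0.21930727  0.23131304] 1.4 1.3501344269824425 [ 1.50983341e-04 -2.84148476e-04 -9.99999948e-01] [-0.52577457 -0.36092615 -0.09224088]
((272.5672607421875, -277.98291015625), (58.145389556884766, 79.36570739746094), 0.2889276146888733) [366.54005935 369.08011869]
((312.2357482910156, -206.56219482421875), (79.58309936523438, 150.8192138671875), 59.92574691772461) [307.51146384 338.64197531]
((454.6954040527344, -36.03338623046875), (172.86270141601562, 158.78927612304688), 66.15601348876953) [166.05632184 205.10632184]
((541.5405883789062, -72.20849609375), (76.4815673828125, 47.03507995605469), 10.721272468566895) [177.46923077 135.11282051]
((482.4182434082031, -331.4057922363281), (378.0810852050781, 252.8494873046875), 81.20111846923828) [429.97052632 206.54315789]
((571.299560546875, -39.38838577270508), (52.79781723022461, 89.35713958740234), 2.2711095809936523) [149.93913043 100.06521739]
((524.2593994140625, 167.25003051757812), (118.95092010498047, 273.5085144042969), 87.708251953125) [ 37.59044369 169.2883959 ]
((623.5980834960938, -250.99514770507812), (82.07820892333984, 60.91583251953125), 20.272518157958984) [356.91221374  49.95419847]
```

View pics/w1.png

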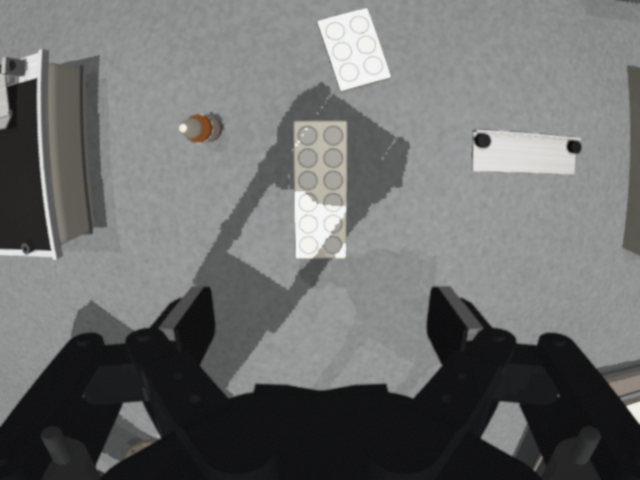

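The wrist view shows the tile between the jaws in y, partly shaded by the gripper, with corners near (294,121), (347,121), (346,258) and (296,258). I'll check its centre by casting those rays.

```bash
cat >> h.py <<'E'
def wcast(w,s,px,z):
    k=w["mtx"];T=np.eye(4);T[:3,:3]=R.from_quat(np.roll(s["ee_rot"],-1)).as_matrix();T[:3,3]=s["position"];T=T@w["mount"]
    d=(np.atleast_2d(np.array(px,float))-k[:2,2])/k[0,0];r=np.linalg.norm(d,axis=1)
    v=np.c_[d*(np.sin(r)/r)[:,None],np.cos(r)]@T[:3,:3].T;o=T[:3,3];return o+v*((z-o[2])/v[:,2])[:,None]
E
python3 - <<'E'
from h import *
s=get_state();w=get_image("wrist");c=wcast(w,s,[(294,121),(347,121),(346,258),(296,258)],.008);print(c,c.mean(0))
E
```

```text
[[ 0.55363459 -0.1838458   0.008     ]
 [ 0.55504809 -0.23532007  0.008     ]
 [ 0.4158425  -0.23992238  0.008     ]
 [ 0.41429379 -0.18801541  0.008     ]] [ 0.48470474 -0.21177592  0.008     ]
```

Emit:
send_rows(steps=[1,0,0,4.5,0,1,0,0,4.5,0,1,0,0,4.5,0,1,0,0,3.5,0,1,0,0,0,0])

```text
clock: 2.0
position: [0.4655, -0.2192, 0.057]
ee_rot: [-0.003, 1.0, 0.012, -0.005]
contact_force: [-0.4, -0.4, -0.3]
width: 0.0855
gripper_force: 0.0
```

Run:
```python
from h import *
s=get_state();print(s["position"],s["ee_rot"])
w=get_image("wrist");cv2.imwrite("pics/w2.png",w["color"][:,:,::-1])
im=get_image("side");g=im["color"].max(2)
m=roi(im,g>165,403,466,224,266);print("side",rect(im,m,.008))
im=get_image("top");g=im["color"].max(2)
```

```text
[ 0.4655066  -0.21918267  0.05699834] [-0.00291196  0.99991763  0.01155682 -0.00476297]
side (431.4, -208.6, 47.3, 49.8, 70.88)
```

View pics/w2.png

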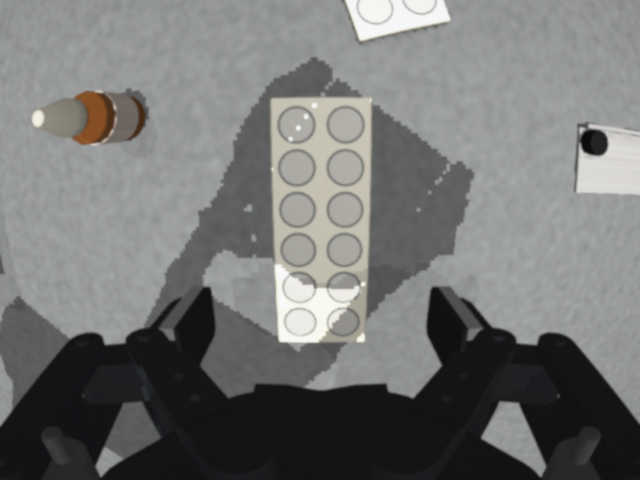

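The wrist view now shows the tile at corners (271,98), (371,98), (365,341) and (279,342), nicely centred between the jaws. I'll check the tool's attitude once it has settled.

Emit:
send_rows(steps=[1,0,0,0,0,1,0,0,0,0,1,0,0,0,0])

```text
clock: 2.45
position: [0.4703, -0.2214, 0.0627]
ee_rot: [0.001, 1.0, 0.012, 0.001]
contact_force: [-0.2, -0.8, 0.1]
width: 0.0859
gripper_force: 0.0
```

Run:
```python
from h import *
s=get_state();w=get_image("wrist");print(s["position"],s["ee_rot"]);c=wcast(w,s,[(271,98),(371,98),(365,341),(279,342)],.008);print(c,c.mean(0))
g=w["color"].astype(int);print(g[200,255:285].max(1),g[200,360:385].max(1))
```

```text
[ 0.47030954 -0.22144072  0.0626542 ] [8.10629895e-04 9.99929824e-01 1.17633728e-02 1.14618985e-03]
[[ 0.55421626 -0.1933064   0.008     ]
 [ 0.55549504 -0.24566495  0.008     ]
 [ 0.41356153 -0.25001668  0.008     ]
 [ 0.41164985 -0.19707498  0.008     ]] [ 0.48373067 -0.22151575  0.008     ]
[ 96  95  95  95  95  95  96  97  96  98  98  99 106 128 158 180 190 193
 193 193 194 193 194 194 195 194 193 192 190 186] [197 193 179 149 115  97  94  95  94  94  95  95  95  95  95  95  95  94
  93  92  92  92  91  91  91]
```

Emit:
send_rows(steps=[1,0,0,2,0,1,0,0,2,0,1,0,0,1.3,0,1,0,0,0.5,0,1,0,0,0,0,1,0,0,0,0,1,0,0,0,0])

```text
clock: 3.2
position: [0.4702, -0.2213, 0.0041]
ee_rot: [0.001, 1.0, 0.012, 0.001]
contact_force: [-0.0, 0.1, 0.2]
width: 0.0853
gripper_force: 0.0
```

Emit:
send_rows(steps=[1,0,0,0.5,0,1,0,0,0.1,0,-1,0,0,0,0,-1,0,0,0,0,-1,0,0,0,0,-1,0,0,0,0,-1,0,0,0,0,-1,0,0,0,0,-1,0,0,0,0,-1,0,0,0,0], newtons=50)

```text
clock: 4.2
position: [0.4698, -0.2211, -0.0023]
ee_rot: [0.0, 1.0, 0.012, 0.0]
contact_force: [-1.5, 0.7, 5.5]
width: 0.0505
gripper_force: 52.5
```

Emit:
send_rows(steps=[-1,0,0,-1,0,-1,0,0,-3,0,-1,0,0,-4,0,-1,0,0,-4,0,-1,0,0,-4,0,-1,0,0,0,0,-1,0,0,0,0])

```text
clock: 4.9
position: [0.4698, -0.2211, 0.1583]
ee_rot: [0.001, 1.0, 0.012, 0.001]
contact_force: [-0.8, 0.5, -0.7]
width: 0.0504
gripper_force: 52.4
```

Emit:
send_rows(steps=[-1,0,-2,0,0,-1,0,-3,0,0,-1,0,-4,0,0,-1,0,-4,0,0,-1,0,-4,0,0,-1,0,-4,0,0,-1,0,-4,0,0,-1,0,-4,0,0,-1,0,-4,0,0,-1,0,-2.3,0,0,-1,0,0,0,0,-1,0,0,0,0])

```text
clock: 6.1
position: [0.46, 0.1318, 0.1558]
ee_rot: [0.001, 1.0, 0.013, -0.002]
contact_force: [-0.1, 0.2, -0.5]
width: 0.0504
gripper_force: 52.4
```

Run:
```python
from h import *
s=get_state();w=get_image("wrist");print(s["position"],s["ee_rot"],s["contact_force"],s["width"])
cv2.imwrite("pics/w3.png",w["color"][:,:,::-1])
```

```text
[0.46002669 0.13178385 0.15576462] [ 6.65807394e-04  9.99919296e-01  1.25679813e-02 -1.73337965e-03] [-0.12030039  0.23557459 -0.48507238] 0.05042804827561792
```

View pics/w3.png

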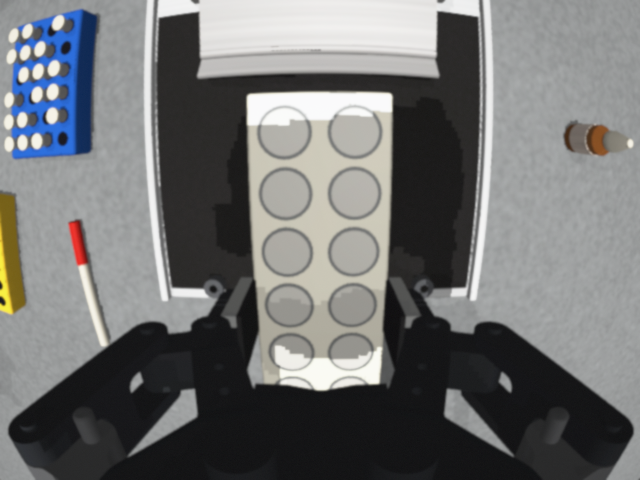

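The wrist view shows the tile held level, its leading edge at row 94 (columns 248–391). The lip edge runs from (199,76) to (438,77), and the bosses are at (213,288) and (424,288). I'll locate these with rays.

Run:
```python
from h import *
s=get_state();w=get_image("wrist");p=s["position"];print(p,s["ee_rot"])
print("lip",wcast(w,s,[(199,76),(438,77)],.109))
print("boss",wcast(w,s,[(213,288),(424,288)],.103))
print("tile",wcast(w,s,[(248,94),(391,94)],p[2]+.010))
M=tool()[1].as_matrix();print(M)
```

```text
[0.46036558 0.13121839 0.15605335] [ 6.37984264e-04  9.99927864e-01  1.19126408e-02 -1.39569552e-03]
lip [[0.55617045 0.19662949 0.109     ]
 [0.55844795 0.07314486 0.109     ]]
boss [[0.43696675 0.19403467 0.103     ]
 [0.4399968  0.07023418 0.103     ]]
tile [[0.53920279 0.15899424 0.16605335]
 [0.54039661 0.10857561 0.16605335]]
[[ 0.99973646  0.02286042 -0.00209876]
 [ 0.02285822 -0.99973815 -0.00106467]
 [-0.00212254  0.00101642 -0.99999723]]
```

Emit:
send_rows(steps=[-1,0,0,1,0,-1,0,0,2,0,-1,0,0,2,0,-1,0,0,0.8,0,-1,0,0,0.2,0,-1,0,0,0,0,-1,0,0,0,0,-1,0,0,0,0])

```text
clock: 7.0
position: [0.462, 0.132, 0.0981]
ee_rot: [-0.0, 1.0, 0.012, 0.001]
contact_force: [-0.3, 0.2, 0.1]
width: 0.0503
gripper_force: 52.4
```

Emit:
send_rows(steps=[-1,0,0,0.1,0,-1,0,0,0.1,0,-1,0,0,0,0,-1,0,0,0,0])

```text
clock: 7.4
position: [0.4612, 0.132, 0.0953]
ee_rot: [0.0, 1.0, 0.012, 0.0]
contact_force: [-0.9, 0.1, -1.1]
width: 0.0505
gripper_force: 52.4
```

Emit:
send_rows(steps=[-1,0,0,0.1,0,-1,0,0,0,0,-1,0,0,0,0])

```text
clock: 7.7
position: [0.4612, 0.1319, 0.0942]
ee_rot: [0.0, 1.0, 0.012, -0.0]
contact_force: [-0.4, 0.8, -0.6]
width: 0.0506
gripper_force: 52.4
```

Emit:
send_rows(steps=[-1,0,0,0.1,0,-1,0,0,0,0,-1,0,0,0,0])

```text
clock: 8.0
position: [0.4613, 0.1319, 0.0933]
ee_rot: [0.0, 1.0, 0.012, -0.0]
contact_force: [-1.0, -0.5, -0.8]
width: 0.0502
gripper_force: 52.4
```

Emit:
send_rows(steps=[-1,0,0,0.05,0,-1,0,0,0,0,-1,0,0,0,0])

```text
clock: 8.3
position: [0.4613, 0.132, 0.0928]
ee_rot: [0.0, 1.0, 0.012, 0.0]
contact_force: [-0.3, 0.4, -0.7]
width: 0.0503
gripper_force: 52.5
```

Emit:
send_rows(steps=[-1,0,0,0.05,0,-1,0,0,0,0,-1,0,0,0,0])

```text
clock: 8.6
position: [0.4613, 0.132, 0.0927]
ee_rot: [0.0, 1.0, 0.012, 0.0]
contact_force: [-1.7, 0.7, 5.8]
width: 0.0508
gripper_force: 53.0
```

Emit:
send_rows(steps=[-1,0,-0.1,-0.03,0,-1,0.5,0,0,0,-1,0.5,0,0,0,-1,0.5,0,0,0,-1,0.5,0,0,0,-1,0.3,0,0,0,-1,0.3,0,0,0,-1,0.3,0,0,0,-1,0.3,0,0,0,-1,0,0,0,0])

```text
clock: 9.6
position: [0.4865, 0.1337, 0.0927]
ee_rot: [0.0, 1.0, 0.012, -0.007]
contact_force: [-13.5, -1.2, 16.6]
width: 0.0503
gripper_force: 54.3
```

Emit:
send_rows(steps=[-1,0.3,0,0,0,-1,0.3,0,0,0,-1,0.3,0,0,0,-1,0.3,0,0,0,-1,0,0,0,0])

```text
clock: 10.1
position: [0.502, 0.1341, 0.0927]
ee_rot: [0.0, 1.0, 0.012, -0.003]
contact_force: [-8.1, -0.5, 10.4]
width: 0.0505
gripper_force: 53.6
```

Emit:
send_rows(steps=[-1,0,0,-0.03,0,-1,0,0,0,0])

```text
clock: 10.3
position: [0.5021, 0.1341, 0.0927]
ee_rot: [0.0, 1.0, 0.012, -0.003]
contact_force: [-6.6, -0.5, 8.0]
width: 0.0503
gripper_force: 53.3
```

Run:
```python
from h import *
s=get_state();w=get_image("wrist");print(s["position"],s["ee_rot"],s["contact_force"])
cv2.imwrite("pics/w4.png",w["color"][:,:,::-1])
```

```text
[0.50214707 0.13410805 0.09271026] [ 2.92553322e-05  9.99926109e-01  1.17483659e-02 -3.12270010e-03] [-6.63989443 -0.51102509  8.03698917]
```

View pics/w4.png

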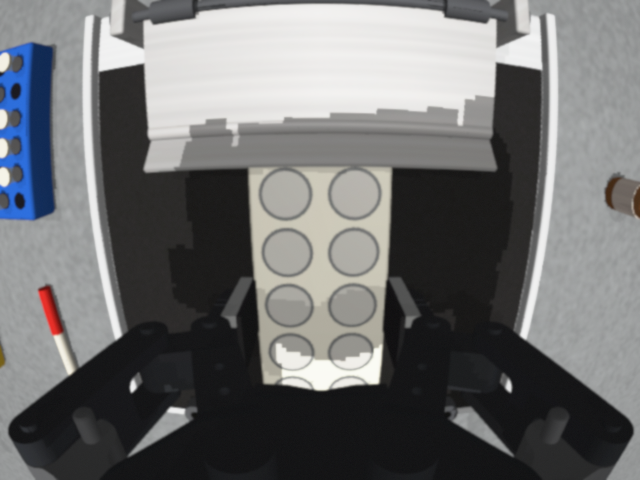

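The wrist view shows the tile's end under the leaf, with the first row of wells covered. The tile hasn't shifted in the grip and is square. About 20 mm remain.

Emit:
send_rows(steps=[-1,0.3,0,0,0,-1,0.3,0,0,0,-1,0.3,0,0,0,-1,0.3,0,0,0,-1,0.2,0,0,0,-1,0,0,0,0])

```text
clock: 10.95
position: [0.5165, 0.1344, 0.0927]
ee_rot: [0.0, 1.0, 0.012, -0.003]
contact_force: [-5.8, -0.1, 8.0]
width: 0.0504
gripper_force: 53.3
```

Emit:
send_rows(steps=[-1,0.1,0,0,0,-1,0.1,0,0,0,-1,0,0,0,0])

```text
clock: 11.25
position: [0.5181, 0.1345, 0.0927]
ee_rot: [0.0, 1.0, 0.012, -0.003]
contact_force: [-7.3, 0.4, 7.3]
width: 0.0503
gripper_force: 53.3
```

Emit:
send_rows(steps=[-1,0.1,0,0,0,-1,0.1,0,0,0,-1,0,0,0,0])

```text
clock: 11.55
position: [0.5202, 0.1345, 0.0927]
ee_rot: [0.0, 1.0, 0.012, -0.003]
contact_force: [-6.5, 0.1, 7.8]
width: 0.0501
gripper_force: 53.3
```

Emit:
send_rows(steps=[-1,0.1,0,0,0,-1,0.1,0,0,0,-1,0,0,0,0])

```text
clock: 11.85
position: [0.5204, 0.1345, 0.0927]
ee_rot: [0.0, 1.0, 0.012, -0.005]
contact_force: [-9.8, -0.2, 10.8]
width: 0.0502
gripper_force: 53.6
```

Emit:
send_rows(steps=[-1,0.1,0,0,0,-1,0.1,0,0,0,-1,0,0,0,0])

```text
clock: 12.15
position: [0.5204, 0.1345, 0.0927]
ee_rot: [0.0, 1.0, 0.012, -0.007]
contact_force: [-13.3, -0.4, 14.3]
width: 0.05
gripper_force: 54.0
```

Emit:
send_rows(steps=[-1,-0.2,0,0,0,-1,-0.2,0,0,0,-1,0,0,0,0,1,0,0,0,0,1,0,0,0,0,1,0,0,0,0,1,0,0,0,0,1,0,0,0,0])

```text
clock: 12.95
position: [0.5235, 0.1344, 0.0928]
ee_rot: [0.0, 1.0, 0.012, 0.0]
contact_force: [-0.2, 0.6, 0.5]
width: 0.0854
gripper_force: 0.0
```

Emit:
send_rows(steps=[1,0,0,-0.5,0,1,0,0,-1.5,0,1,0,0,-2,0,-1,0,0,0,0,-1,0,0,0,0,-1,0,0,0,0,-1,0,0,0,0,-1,0,0,0,0,-1,0,0,0,0,-1,0,0,0,0,-1,0,0,0,0,-1,0,0,0,0])

```text
clock: 14.15
position: [0.5233, 0.1344, 0.1328]
ee_rot: [0.0, 1.0, 0.012, 0.0]
contact_force: [0.4, -0.2, -0.3]
width: -0.0001
gripper_force: 0.0
```

Run:
```python
from h import *
s=get_state();w=get_image("wrist");print(s["position"],s["ee_rot"],s["contact_force"],s["width"])
cv2.imwrite("pics/w5.png",w["color"][:,:,::-1])
```

```text
[0.52326077 0.13443248 0.13284861] [5.66116976e-05 9.99930461e-01 1.17928046e-02 1.08235711e-05] [ 0.41063707 -0.17661563 -0.26685232] -0.00010191423698770309
```

View pics/w5.png

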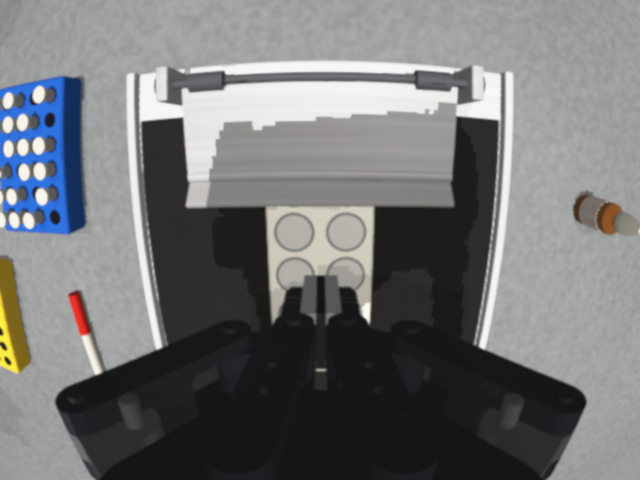

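The wrist view shows the tile square, under the leaf and near its middle, with wells at (294,232), (346,232), (295,274) and (346,274). The shut fingers are over its centre line. I'll check the seating from the well positions.

Run:
```python
from h import *
s=get_state();w=get_image("wrist");c=wcast(w,s,[(294,232),(346,232),(295,274),(346,274)],.103);print(c)
print("lip",wcast(w,s,[(187,207),(454,207)],.111))
s2=dict(s);s2["position"]=np.array([.4703,-.2214,.0627])
q=wcast(w,s2,[(296,124),(346,124),(297,167),(345,167),(298,209),(345,209),(298,249),(345,249),(299,287),(344,287),(299,321),(344,321)],.008);print(q[::2,0],q[::2,1],q.mean(0))
```

```text
[[0.54136654 0.14782711 0.103     ]
 [0.54196477 0.12292041 0.103     ]
 [0.51981738 0.14726463 0.103     ]
 [0.52042581 0.12196883 0.103     ]]
lip [[0.55443037 0.19803327 0.111     ]
 [0.55743335 0.07292272 0.111     ]]
[0.54022722 0.51741085 0.49469578 0.47207982 0.44914436 0.42682941] [-0.20663495 -0.20755473 -0.20838127 -0.20857761 -0.20926043 -0.20930711] [ 0.48370891 -0.22126379  0.008     ]
```

Emit:
send_rows(steps=[-1,0,0,1,0,-1,0,0,1,0,-1,0,0,0.5,0,-1,0,0,0.2,0,-1,0,0,0,0,-1,0,0,0,0])

```text
clock: 14.85
position: [0.5234, 0.1344, 0.1059]
ee_rot: [0.0, 1.0, 0.012, 0.0]
contact_force: [0.0, 0.0, -0.2]
width: -0.0001
gripper_force: 0.0
```

Emit:
send_rows(steps=[-1,0,0,0.1,0,-1,0,0,0.1,0,-1,0,0,0.05,0,-1,0,0,0,0,-1,0,0,0,0])

```text
clock: 15.35
position: [0.5232, 0.1344, 0.1034]
ee_rot: [0.0, 1.0, 0.012, 0.0]
contact_force: [-0.4, 0.9, 0.5]
width: -0.0001
gripper_force: 0.0
```

Emit:
send_rows(steps=[-1,0,0,0.05,0,-1,0,0,0,0,-1,0,0,0,0])

```text
clock: 15.65
position: [0.5233, 0.1344, 0.1031]
ee_rot: [0.0, 1.0, 0.012, 0.0]
contact_force: [0.2, 0.1, 1.5]
width: 0.0
gripper_force: 0.9
```

Emit:
send_rows(steps=[-1,0,0,0.05,0,-1,0,0,0,0,-1,0,0,0,0])

```text
clock: 15.95
position: [0.5234, 0.1344, 0.103]
ee_rot: [0.0, 1.0, 0.012, 0.0]
contact_force: [-1.9, -0.4, 5.1]
width: 0.0001
gripper_force: 2.6
```

Emit:
send_rows(steps=[-1,0,0,0.05,0,-1,0,0,0,0,-1,0,0,0,0,-1,0,0,0,0])

```text
clock: 16.35
position: [0.5234, 0.1344, 0.103]
ee_rot: [0.0, 1.0, 0.012, 0.0]
contact_force: [-2.2, -0.7, 7.9]
width: 0.0002
gripper_force: 4.1
```

Emit:
send_rows(steps=[-1,0,0,0.06,0,-1,0,0,0,0,-1,0,0,0,0,-1,0,0,0,0,-1,0,0,0,0])

```text
clock: 16.85
position: [0.5234, 0.1344, 0.103]
ee_rot: [0.0, 1.0, 0.012, 0.001]
contact_force: [-2.9, -0.3, 11.4]
width: 0.0001
gripper_force: 5.8
```

Run:
```python
from h import *
s=get_state();w=get_image("wrist");print(s["position"],s["contact_force"])
cv2.imwrite("pics/w6.png",w["color"][:,:,::-1])
```

```text
[0.52337429 0.1344374  0.10302173] [-2.85012501 -0.33479202 11.39962015]
```

View pics/w6.png

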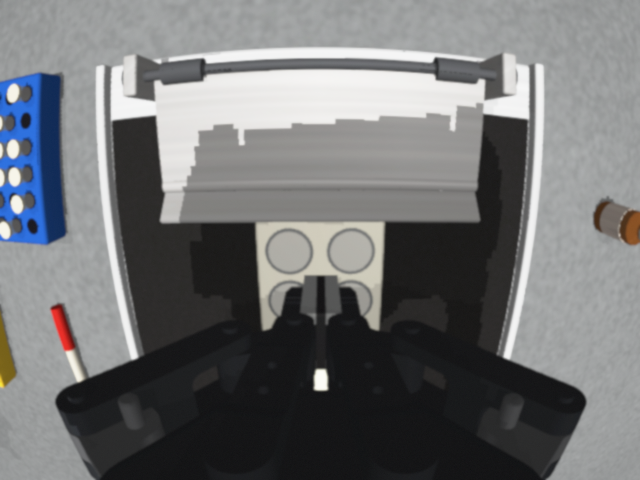

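The wrist view shows the tile still home and square (columns 257–384, lip edge at row 221), with the shut fingers pressing on its centre line at about 11 N. I'm handing the job in.

```bash
python3 -c "
from rig import *
print(sign_off())"
```

```text
the job is handed in; nothing more can be done
None
```

The long tile is under the leaf and home against the stop, square and about mid-way along it, and the shut fingers are pressing it flat on the mat with about 11 N. I've handed the job in; the sign-off gave no verdict.

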